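# Clip the grating insert into the slicer

### The arm

A 7-joint arm with a two-finger parallel gripper is mounted at the origin on a cart in front of the work surface, level with it; the furniture and walls round the work are solid. World frame = base frame: x ahead of the robot, y to its left, z up, the work surface at z = 0. Lengths are in m, angles in rad, forces in N, time in s.
With the tool pointing down it reaches from about 0.425 to 1.025 m from the base axis. Payload 9.4 kg.
Tool frame: the origin (TCP) lies where the fingers leave the gripper's body, on its centre line; the fingertips stand 73 mm ahead of it and the grasp point (between the pads) lies 54 mm ahead of it (bot.pinch_z is the distance from the TCP to the grasp point, in m); z points along the fingers, y is the line along which they close (so a half turn about z gives the same grasp; the last joint's range is limited). The gripper opens to 85 mm and grips with 20 to 120 N. Pads are 22 mm wide; open, the fingers measure 114 mm over their backs; the gripper's body (76 mm by 85 mm) begins 54 mm behind the grasp point. The pads swing forward as they close: fully open they stand 13 mm farther back than shut.
Start: joints at [-0.077, 0.599, -0.003, 1.599, 0.002, 0.943, -0.08], TCP at [0.725, -0, 0.304] pointing down, gripper open.
Joint ranges: [-2.57, 2.57], [-0.35, 1.97], [-1.29, 1.29], [0.11, 2.56], [-1.05, 4.19], [0.11, 1.86], [-2.63, 2.63]. Speed limits (rad/s): [2.22, 2.22, 3.01, 3.01, 3.14, 3.14, 3.14].

### API

Orientations are given as a unit quaternion [x, y, z, w].
In Python, from station import bot gives the robot as it stands.
- The arm moves only by the tool step_arm, never from a script. Its arguments are lists of equal length, an entry for each row: "jaw": the opening, from -1 (shut) to 1 (fully open); "translation": the shift along the world's x, y, z in m, a list of three; "turn": the turn about the world's z in rad. A call has 1 to 12 rows; each row shifts and turns the commanded pose from where the row before left it; what a row does not reach is not made up. A row lasts 1/10 s, in which the tool goes at most 50 mm and 8.59 degrees, less where a joint would pass 70% of its speed; a pose out of reach is approached as far as the arm can. A call with a gripper value outside its range is refused whole. The fingers move at their own pace and stop on an object; "grip_force" is the grip in N (left out, the last holds). Time passes only in rows, so rows that do not move let the fingers close. It gives the time, the measured TCP pose, the force, the opening and the grip force at its end, in the units of the state.
- bot.observe(): the state, without advancing time (a new reading comes with each control period).
- bot.read_camera(name): name is "scene" or "side" or "wrist"; returns a dict with "color" (400x640x3 uint8, red, green, blue), "depth" (400x640 float32, m along the optical axis (not along the pixel's ray), 0 where there is no reading), "camera_matrix" (3x3 intrinsics, pixels), "R" (3x3) and "t" (3): a world point X has camera coordinates R X + t; the wrist camera has in their place "hand_eye" (4x4, takes a point from camera to tool coordinates, whose origin is the TCP and whose axes are the flange's). Camera axes: x right, y down, z forward; pixel columns grow to the right and rows downward; lengths in m; the calibration is good to about 2 mm. The wrist camera is an equidistant fisheye: a pixel r from the principal point sees the ray r / f radians off the axis. A picture is of the moment at which its call begins: read the wrist's pose just before it.
- bot.finish_job(): hands the job in; it is judged then, once.
The state is a dict: "t": time; "joint_positions": joint angles; "qvel": joint speeds; "tau": joint torques, N m; "tool_pos": TCP position; "tcp_rot": TCP orientation; "wrist_force": force on the tool from outside, world axes, zero at the start; "wrist_torque": the same for the moment, N m; "opening": finger opening in m; "finger_force": force on a finger pad.
Only numpy, scipy, OpenCV 4.12 (cv2) and the standard library are available. Lean on these libraries where they do the work, as an engineer would, in place of code of your own. Each camera call takes 0.05 s, during which the arm holds its last target. There are 200 camera calls.

### The job

Pick up the orange grating insert by its fin, lay it flat on the white slicer's bed in front of the two red-nosed clips, bevelled edge towards them, and slide it under the clips, gently, against the sprung buffer until both clips have snapped down into its slots. Then let go, leaving it locked flat in the slicer; never force it against the slicer, and leave the notebook and the mug where they are.

Things in the scene. Friction and masses are not known exactly. Their poses are not given: they have to be found in the camera images.
- insert: Loose orange grating insert, 0.1 to 0.21 kg: flat plate 120 (x) x 80 (y) x 6 mm, lying on the worktop. Origin: centre of its underside, z up, +x to its bevelled leading edge. A fin 40 (x) x 14 (y) mm, its top 37 mm above the underside, stands on it, centred at x = -38, y = 0. Two through-slots 15 (x) x 18 (y) mm, centred at x = +27.5, y = +-26, receive the clip noses.
- insert_grip (a point): Grip point in the middle of the insert's fin: x = -38, y = 0, 28 mm above the insert's underside. Close the fingers across the fin's 14 mm thickness (along the insert's y). Axes as the insert's.
- insert_edge (a point): Middle of the insert's leading edge (x = +60, at its underside). From x = +48 on, the plate's top slopes from 6 mm down to 1.5 mm here, so that it lifts the clips.
- slicer: White fixed slicer, 206 (x) x 112 (y) mm. Origin: centre of its underside, on the worktop; the bed's surface is 28 mm above it. The insert slides along the slicer's +x, its own +x the same way, centred on y = 0. Rails 8 mm high at both sides: 96 mm apart in the mouth (x = -95 to +13), tapering to 83.5 mm apart from x = +36 on. At its far end sits an aluminium clip carriage.
- slicer_mouth (a point): On the bed's surface at slicer x = -50, y = 0, 28 mm above the worktop: with the insert's origin here the insert lies in the mouth clear of the clips. Axes as the slicer's. Touch down slowly (5 mm/s): at 20 mm/s a heavy arm knocks with over 25 N. Pressing down while sliding adds to the force.
- slicer_home (a point): On the bed's surface at slicer x = -1: the insert's origin stands here, give or take 12 mm in x, when the clips drop fully into its slots. The clip carriage (clips, buffer, stop; up to 18 mm above the bed) was clamped up to 12 mm nearer or farther and its place is not reported: feel for it.
- clip_left (a joint): Sprung clip at the slicer's +y side, 46 mm long, about 1 N at its red nose (8 mm round, 1 mm above the bed, at slicer x = +30 +- 12, y = +26). Angle in rad: 0 nose down (at rest or snapped into the slot), about 0.11 riding on the insert.
- clip_right (a joint): The same clip at the slicer's -y side (y = -26). Lifting both clips takes 5 to 14 N of push, riding 3 to 6; then a black sprung buffer adds 1.5 N/mm, about 4 N until the clips drop; 3.5 mm farther is a rigid stop. Keep the insert's force on slicer, clips and stop under 25 N. Released, the buffer presses it back on the noses.
- notebook: Black notebook, 148 x 110 x 16 mm, lying loose on the worktop; a bystander. Origin: centre of its underside.
- mug: Blue and white mug, 80 x 117 x 102 mm, standing loose; a bystander. Origin: centre of its underside.
Mind the look-alikes: they are no part of the job. Several things have the shape of the slicer; the one meant has the colours described above.

How it is judged:
By the outcome, as a careful person would: the job done as asked, in the order asked, and still so for the second after the job is handed in, with the robot touching nothing.
It also fails if it takes over 64 s, if anything falls off the work surface, if the arm or the gripper's body presses on something with over 40 N, if the wrist force passes 120 N, or if a joint passes its speed limit or range.

## Working session

There is one attempt and no reset: what is moved stays moved. The work goes in short steps, Python scripts to look and compute and a tool call to move; the robot and the scene stay as the last step left them, time stands still between calls to the robot, and variables do not carry over. Pictures are saved under pics/ and viewed, at most 10 in all, crops included, and the job is handed in when it is done.

Besides the shell and the picture viewer there is one more tool, called after ">>>" by a JSON object that holds its "api" and its "payload". step_arm: Moves the arm, as the interface text tells. Its arguments: {"type":"object","properties":{"jaw":{"type":"array","items":{"type":"number"}},"translation":{"type":"array","items":{"type":"array","items":{"type":"number"}}},"turn":{"type":"array","items":{"type":"number"}},"grip_force":{"type":"number"}},"required":["jaw","translation","turn"]}

```bash
mkdir -p pics; python3 - <<'E'
from station import bot
import cv2,numpy as np
s=bot.observe();print(s)
for n in("scene","side"):
    c=bot.read_camera(n);np.savez(f"{n}0.npz",**c)
    cv2.imwrite(f"pics/{n}0.png",c["color"][:,:,::-1]);print(n,c["camera_matrix"],c["R"],c["t"])
E
```

```text
{'t': 0.0, 'joint_positions': array([-0.07670876,  0.6001569 , -0.00257305,  1.60013725,  0.0017989 ,
        0.94288846, -0.07983349]), 'qvel': array([-1.91214486e-04,  8.92485524e-04,  1.39050637e-03, -1.62502832e-03,
       -7.02885062e-05,  2.32062250e-03,  8.17510371e-04]), 'tau': array([-9.47821900e-04, -7.76440001e+01,  1.56451017e+00, -2.58004493e+01,
        1.21808253e-02,  8.94789293e-03,  3.55701900e-05]), 'tool_pos': array([7.24639705e-01, 1.76814163e-05, 3.02990839e-01]), 'tcp_rot': array([ 7.07086139e-01,  7.07126977e-01, -6.04606320e-04, -5.14401000e-04]), 'wrist_force': array([-0.22611521,  0.32184961, -0.18157712]), 'wrist_torque': array([ 0.03649035, -0.05421783,  0.04386292]), 'finger_force': 0.0, 'opening': 0.08569785593369932}
scene [[373.0493901    0.         324.16257434]
 [  0.         373.0493901  186.71637394]
 [  0.           0.           1.        ]] [[ 0.89520483 -0.44564005 -0.00364129]
 [-0.22820516 -0.45137137 -0.86266232]
 [ 0.38279331  0.77309044 -0.50576719]] [-0.43317557  0.2116316   0.91229152]
side [[456.00731136   0.         319.15096076]
 [  0.         456.00731136 203.37919664]
 [  0.           0.           1.        ]] [[ 0.98688691 -0.16104198 -0.01094074]
 [-0.09692946 -0.53706869 -0.83795101]
 [ 0.12906936  0.82802337 -0.54563578]] [-0.5041658   0.14002995  1.42739657]
```

View pics/scene0.png

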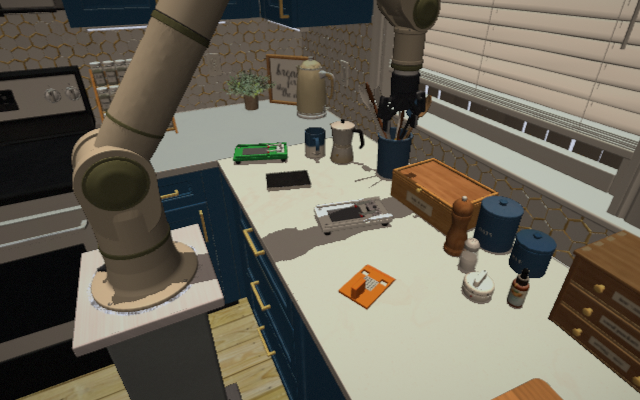

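View pics/side0.png

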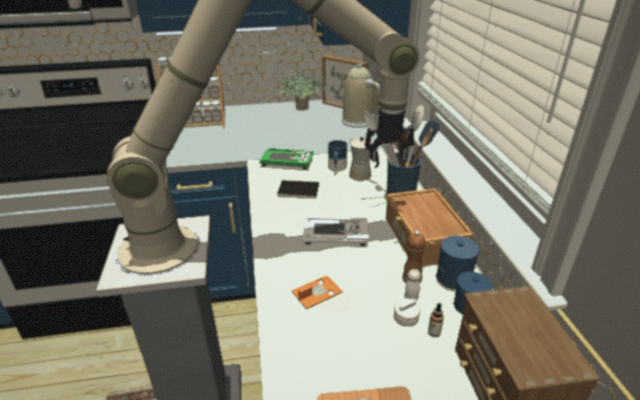

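Candidates in the scene view: a green slicer at (260,152) is a look-alike, and the white slicer at (352,214) is the target. The orange insert is at (367,286), and the orange board at (540,390) is not part of the job. The notebook is at (288,180) and the mug at (316,140). I'll check this with a close crop and measure from depth.

```bash
cat > h.py <<'E'
import numpy as np,cv2
from scipy.spatial.transform import Rotation as Ro
def cloud(c):
    K=c["camera_matrix"];d=c["depth"];v,u=np.mgrid[:400,:640]
    P=np.stack([(u-K[0,2])/K[0,0]*d,(v-K[1,2])/K[1,1]*d,d],-1)
    W=(P-c["t"])@c["R"];W[d==0]=np.nan
    return W
E
python3 - <<'E'
from h import *
ims=[]
for n,box in(("scene",(270,180,430,320)),("side",(270,205,430,325))):
    c=dict(np.load(n+"0.npz"));W=cloud(c);hsv=cv2.cvtColor(c["color"],cv2.COLOR_RGB2HSV)
    x,y,z=W[...,0],W[...,1],W[...,2]
    m=(hsv[...,0]<18)&(hsv[...,1]>150)&(hsv[...,2]>120)&(x>.4)&(x<.9)&(abs(y)<.45)&(z<.06)&(z>-.01)
    P=W[m];print(n,"orange",len(P),P.min(0),P.max(0))
    r=cv2.minAreaRect((P[P[:,2]<.014,:2]*1000).astype(np.float32));print("plate",r)
    f=P[P[:,2]>.022];print("fin",len(f),np.median(f,0),f[:,2].max())
    # white slicer
    m=(x>.45)&(x<1)&(y>-.3)&(y<.35)&(z>.02)&(z<.06)&(~m)
    k,l,st,ce=cv2.connectedComponentsWithStats(m.astype(np.uint8))
    for i in range(1,k):
        if st[i,4]>150:
            Q=W[l==i];print("comp",st[i],ce[i],np.nanmin(Q,0),np.nanmax(Q,0),cv2.minAreaRect((Q[:,:2]*1000).astype(np.float32)))
    a,b,e,g=box;ims.append(cv2.resize(c["color"][b:g,a:e,::-1],(640,(g-b)*4),interpolation=cv2.INTER_CUBIC)[:,:,:])
cv2.imwrite("pics/crop.png",cv2.resize(np.hstack([ims[0][:480],ims[1][:480]]),(800,300)))
cv2.imwrite("pics/cropA.png",ims[0])
E
```

```text
scene orange 896 [ 4.00167887e-01 -3.35366599e-01  2.69681126e-04] [ 0.52648898 -0.22152549  0.03969195]
plate ((458.9004211425781, -276.7818603515625), (120.82833862304688, 80.27471923828125), 22.9231014251709)
fin 80 [ 0.42300408 -0.29237756  0.03671761] 0.03969195349699273
comp [332 146  22  14 217] [342.52995392 152.58525346] [0.68937998 0.29790389 0.02001577] [0.77051645 0.34911566 0.05982545] ((725.3931884765625, 317.9661560058594), (41.4799690246582, 83.19346618652344), 74.21935272216797)
comp [377 159  32  16 211] [388.60663507 166.53554502] [0.78187335 0.10693129 0.02015614] [0.87869233 0.19394698 0.05998323] ((820.0866088867188, 139.32171630859375), (51.92547607421875, 108.99209594726562), 50.660953521728516)
comp [ 391  179   77   71 1023] [430.73509286 214.49951124] [ 0.70658311 -0.29512676  0.02004496] [0.75950992 0.03688428 0.05995733] ((746.1869506835938, -130.04527282714844), (331.34527587890625, 47.047794342041016), 83.26174926757812)
comp [ 314  196   79   35 1835] [351.71008174 213.22234332] [ 0.45016954 -0.11226181  0.02001996] [0.66931288 0.04017467 0.04707319] (
[... 1051 characters left out ...]
)
comp [386 203  22  45 254] [396.46456693 225.2519685 ] [ 0.74278088 -0.15958413  0.02009585] [0.75571359 0.03493777 0.0599933 ] ((749.0844116210938, -62.305023193359375), (5.804599761962891, 194.6854248046875), 2.885326862335205)
comp [ 303  217   66   26 1529] [335.90712884 229.10987574] [ 0.45040611 -0.11203366  0.02008666] [0.66854343 0.04197673 0.04600576] ((558.9200439453125, -33.76166534423828), (119.49813079833984, 206.30812072753906), 76.57936096191406)
comp [422 248  19  13 179] [430.77094972 254.24022346] [ 0.77605274 -0.22686914  0.0206029 ] [ 0.83222682 -0.21606885  0.05986811] ((804.1705322265625, -221.71347045898438), (56.58761215209961, 9.444693565368652), 3.983621597290039)
```

View pics/cropA.png

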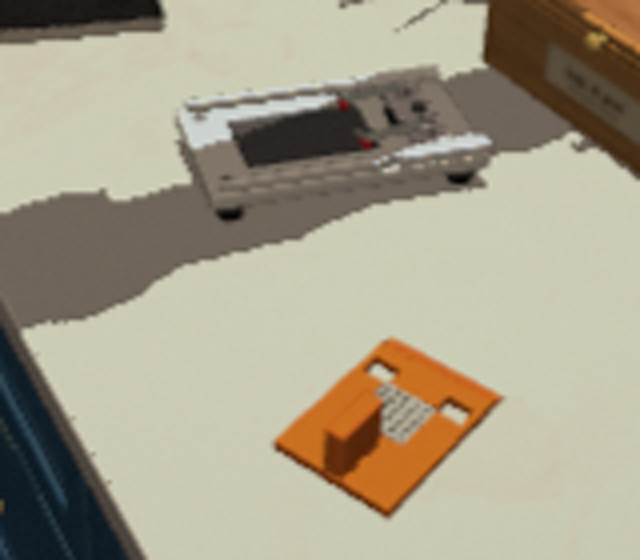

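The crop confirms the choice. The orange insert's fin is at the lower left and its slots at the upper right, giving a yaw of about +22.8°. The white slicer's red noses are at about (345,105) and (365,143) in the crop, towards world +x, giving a yaw of about -13°. I'll move to a view over both.

>>> {"api": "step_arm", "payload": {"jaw": [1,1,1,1,1,1,1,1,1,1,1,1], "translation": [[-0.02,-0.015,0],[-0.02,-0.015,0],[-0.02,-0.015,0],[-0.02,-0.015,0],[-0.02,-0.015,0],[-0.02,-0.015,0],[-0.02,-0.015,0],[-0.02,-0.015,0],[-0.02,-0.015,0],[-0.02,-0.015,0],[0,0,0],[0,0,0]], "turn": [-0.1175,-0.1175,-0.1175,-0.1175,-0.1175,-0.1175,-0.1175,-0.1175,-0.1175,-0.1175,0,0]}}

```text
t: 1.3
tool_pos: [0.525, -0.15, 0.3039]
tcp_rot: [0.98, 0.197, 0.0, -0.0]
wrist_force: [0.7, -0.0, -0.2]
opening: 0.0853
finger_force: 0.0
```

```bash
cat >> h.py <<'E'
def grab(bot,name):
    s=bot.observe();c=bot.read_camera("wrist");c["pos"]=s["tool_pos"];c["q"]=s["tcp_rot"]
    np.savez(name+".npz",**c);return c
def fe(c,uv):  # pixel -> unit ray camera
    K=c["camera_matrix"];p=(np.asarray(uv,float)-K[:2,2])/[K[0,0],K[1,1]]
    r=np.linalg.norm(p,axis=-1,keepdims=True);return np.concatenate([p*np.sinc(r/np.pi),np.cos(r)],-1)
def pose(c):
    T=np.eye(4);T[:3,:3]=Ro.from_quat(c["q"]).as_matrix();T[:3,3]=c["pos"];return T@c["hand_eye"]
def onplane(c,uv,z):
    M=pose(c);d=fe(c,uv)@M[:3,:3].T;o=M[:3,3];return o+d*((z-o[2])/d[...,2:])
def pix(c,X):
    M=pose(c);p=(np.asarray(X)-M[:3,3])@M[:3,:3];th=np.arctan2(np.hypot(p[...,0],p[...,1]),p[...,2])
    n=np.hypot(p[...,0],p[...,1]);K=c["camera_matrix"]
    return np.stack([K[0,2]+K[0,0]*th*p[...,0]/n,K[1,2]+K[1,1]*th*p[...,1]/n],-1)
def topdown(c,z,x0,x1,y0,y1,ppm):  # image: cols = world y decreasing, rows = world x decreasing
    xs=np.arange(x1,x0,-1/ppm);ys=np.arange(y1,y0,-1/ppm);X,Y=np.meshgrid(xs,ys,indexing='ij')
    uv=pix(c,np.stack([X,Y,np.full_like(X,z)],-1)).astype(np.float32)
    return cv2.remap(c["color"],uv[...,0],uv[...,1],cv2.INTER_CUBIC)
E
python3 - <<'E'
from h import *
from station import bot
c=grab(bot,"w0");print(c["pos"],c["camera_matrix"],c["hand_eye"])
a=cv2.resize(c["color"],(400,250))
# top-down at bed height / plate height
A=topdown(c,.03,.43,.68,-.13,.07,1600);B=topdown(c,.006,.38,.55,-.36,-.19,1600)
cv2.imwrite("pics/w0.png",c["color"][:,:,::-1])
h=max(A.shape[0],B.shape[0]);pad=lambda I:np.vstack([I,np.zeros((h-len(I),)+I.shape[1:],I.dtype)])
cv2.imwrite("pics/td0.png",np.hstack([pad(A),pad(B)])[:,:,::-1])
E
```

```text
[ 0.52495865 -0.14998967  0.30392435] [[309.70691629   0.         324.15520015]
 [  0.         309.70691629 201.36113573]
 [  0.           0.           1.        ]] [[-9.12275278e-05 -9.44549204e-01 -3.28369904e-01  8.39177694e-02]
 [ 9.99999818e-01  1.09896955e-04 -5.93935652e-04  1.09204290e-03]
 [ 5.97088299e-04 -3.28369898e-01  9.44549021e-01 -7.01266758e-02]
 [ 0.00000000e+00  0.00000000e+00  0.00000000e+00  1.00000000e+00]]
```

View pics/w0.png

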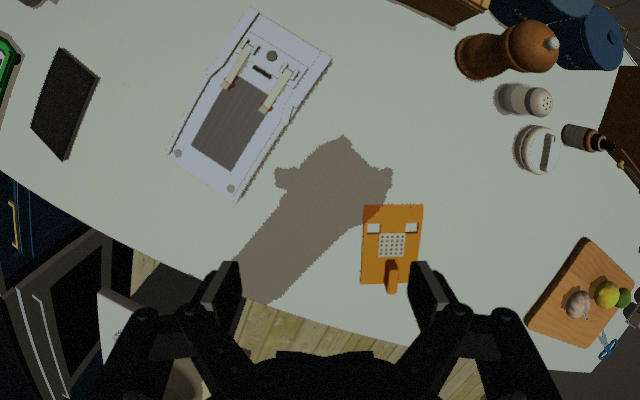

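View pics/td0.png

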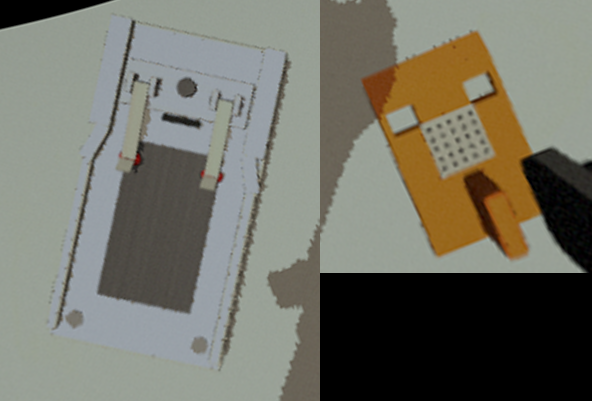

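The wrist view shows the slicer at about (250,100) and the insert at about (390,245) with its fin at (392,278). The rectified view is clean, so I'll fit both precisely.

```bash
cat >> h.py <<'E'
def wcloud(c):
    v,u=np.mgrid[:400,:640];d=fe(c,np.stack([u,v],-1));dep=c["depth"];M=pose(c)
    W=(d/d[...,2:]*dep[...,None])@M[:3,:3].T+M[:3,3];W[dep==0]=np.nan;return W
def orange(c):
    h=cv2.cvtColor(c["color"],cv2.COLOR_RGB2HSV);return (h[...,0]<18)&(h[...,1]>150)&(h[...,2]>90)
E
python3 - <<'E'
from h import *
c=dict(np.load("w0.npz"));W=wcloud(c);x,y,z=W[...,0],W[...,1],W[...,2]
o=orange(c)&(x>.38)&(x<.56)&(y>-.37)&(y<-.19)
m=o&(z<.012);print("plate",m.sum(),np.median(z[m]),cv2.minAreaRect((W[m][:,:2]*1000).astype(np.float32)))
f=W[o&(z>.033)];print("fintop",len(f),f.mean(0),cv2.minAreaRect((f[:,:2]*1000).astype(np.float32)))
s=(x>.43)&(x<.69)&(y>-.14)&(y<.07)&(z>.02)
k,l,st,ce=cv2.connectedComponentsWithStats(s.astype(np.uint8));i=1+st[1:,4].argmax();Q=W[l==i]
print("slicer",len(Q),cv2.minAreaRect((Q[:,:2]*1000).astype(np.float32)))
(cx,cy),_,_=r=cv2.minAreaRect((Q[:,:2]*1000).astype(np.float32))
th=np.radians(r[2]-90 if r[2]>45 else r[2]);u=np.array([np.cos(th),np.sin(th)])
L=(Q[:,:2]-np.array([cx,cy])/1000)@np.array([u,[-u[1],u[0]]]).T;zz=Q[:,2]
print("bed z",np.median(zz[(abs(L[:,0]+.05)<.03)&(abs(L[:,1])<.03)]))
for a in np.arange(-.09,0.0,.02): # rail inner edges
    k=abs(L[:,0]-a)<.01;b=L[k,1];t=zz[k];print(a,[ (round(b[(t>.033)&(b>0)].min(),4)),round(b[(t>.033)&(b<0)].max(),4)])
# dark panel + red noses
h=cv2.cvtColor(c["color"],cv2.COLOR_RGB2HSV)
g=(c["color"].max(-1)<130)&(x>.45)&(x<.63)&(y>-.09)&(y<.03)&(abs(z-.028)<.004)
k,l,st,ce=cv2.connectedComponentsWithStats(g.astype(np.uint8));i=1+st[1:,4].argmax()
print("panel",cv2.minAreaRect((W[l==i][:,:2]*1000).astype(np.float32)))
red=((h[...,0]<8)|(h[...,0]>172))&(h[...,1]>110)&(x>.5)&(x<.65)&(y>-.1)&(y<.03)
R=W[red];Lr=(R[:,:2]-np.array([cx,cy])/1000)@np.array([u,[-u[1],u[0]]]).T
for sg in(1,-1):
    q=Lr[sg*Lr[:,1]>0];print("nose",len(q),q.mean(0),q.min(0),q.max(0))
E
```

```text
plate 432 0.00514363225984682 ((459.7237548828125, -276.230224609375), (117.75149536132812, 79.23458862304688), 22.50956916809082)
fintop 118 [ 0.43050184 -0.28609651  0.0433187 ] ((479.33526611328125, -250.52711486816406), (171.42391967773438, 20.947490692138672), 37.516536712646484)
slicer 16471 ((558.2942504882812, -34.20417785644531), (113.62059783935547, 206.1278839111328), 77.99791717529297)
bed z 0.02835390594504769
-0.09 [np.float64(0.0487), np.float64(-0.0473)]
-0.06999999999999999 [np.float64(0.0474), np.float64(-0.0469)]
-0.04999999999999999 [np.float64(0.0478), np.float64(-0.0471)]
-0.029999999999999985 [np.float64(0.0475), np.float64(-0.0467)]
-0.009999999999999981 [np.float64(0.048), np.float64(-0.047)]
panel ((548.0008544921875, -31.680084228515625), (61.08661651611328, 121.10337829589844), 77.65156555175781)
nose 18 [0.01833246 0.02191342] [0.01498014 0.01962989] [0.02184487 0.03197413]
nose 181 [-0.03122586 -0.0620432 ] [-0.04384203 -0.07389123] [ 0.02051918 -0.0187023 ]
```

>>> {"api": "step_arm", "payload": {"jaw": [1,1,1,1,1,1,1,0.5,0.2,0,0,0], "translation": [[-0.02,-0.028,0],[-0.02,-0.028,-0.01],[-0.02,-0.028,-0.03],[-0.02,-0.028,-0.03],[-0.021,-0.0295,-0.03],[0,0,-0.03],[0,0,-0.03],[0,0,-0.02],[0,0,-0.015],[0,0,-0.012],[0,0,-0.009],[0,0,-0.005]], "turn": [0,0,0,0,0,0,0,0,0,0,0,0]}}

```text
t: 2.55
tool_pos: [0.4244, -0.2913, 0.0822]
tcp_rot: [0.98, 0.197, -0.0, -0.0]
wrist_force: [-0.4, 0.3, 0.7]
opening: 0.0425
finger_force: 0.0
```

>>> {"api": "step_arm", "payload": {"jaw": [0,-0.3,-0.5,-1,-1,-1,-1,-1], "translation": [[0,0,0],[0,0,0],[0,0,0],[0,0,0],[0,0,0],[0,0,0],[0,0,0],[0,0,0]], "turn": [0,0,0,0,0,0,0,0], "grip_force": 60}}

```text
t: 3.35
tool_pos: [0.4242, -0.2916, 0.0836]
tcp_rot: [0.98, 0.197, 0.0, 0.0]
wrist_force: [-0.2, 0.2, 5.8]
opening: 0.0129
finger_force: 59.5
```

>>> {"api": "step_arm", "payload": {"jaw": [-1,-1,-1,-1,-1,-1,-1,-1,-1,-1,-1,-1], "translation": [[0,0,0.01],[0,0,0.02],[0,0,0.025],[0,0,0.025],[0.004,0.03,0],[0.006,0.04,0],[0.006,0.042,0],[0.006,0.042,0],[0.006,0.042,0],[0.006,0.042,0],[0.007,0.0395,0],[0,0,0]], "turn": [0,0,0,0,-0.087,-0.087,-0.087,-0.087,-0.087,-0.087,-0.087,0]}}

```text
t: 4.55
tool_pos: [0.4657, -0.0073, 0.163]
tcp_rot: [0.995, -0.103, -0.0, -0.001]
wrist_force: [0.4, -0.0, -0.9]
opening: 0.0128
finger_force: 58.7
```

>>> {"api": "step_arm", "payload": {"jaw": [-1,-1,-1,-1], "translation": [[0,0,-0.01],[0,0,-0.01],[0,0,0],[0,0,0]], "turn": [0,0,0,0]}}

```text
t: 4.95
tool_pos: [0.4649, -0.0144, 0.1433]
tcp_rot: [0.994, -0.107, -0.0, -0.0]
wrist_force: [0.7, -0.7, -0.8]
opening: 0.0129
finger_force: 58.8
```

```bash
python3 - <<'E'
from h import *
from station import bot
c=grab(bot,"w1");print(c["pos"],Ro.from_quat(c["q"]).as_matrix()[:,1])
W=wcloud(c);o=orange(c);x,y,z=W[...,0],W[...,1],W[...,2]
print("orange z pct",np.nanpercentile(z[o],[5,50,95]))
s=(x>.43)&(x<.69)&(y>-.14)&(y<.08)&(z>.02)&(z<.05)&~o
Q=W[s];L0=(Q[:,:2]-[.5583,-.0342])@np.array([[np.cos(-.213),np.sin(-.213)],[np.sin(.213),np.cos(.213)]]).T
Q=Q[(abs(L0)<[.115,.065]).all(1)];r=cv2.minAreaRect((Q[:,:2]*1000).astype(np.float32));print(r)
cv2.imwrite("pics/w1.png",c["color"][:,:,::-1])
E
```

```text
[ 0.46489167 -0.01435394  0.14332402] [-2.11974783e-01 -9.77275063e-01 -3.78407303e-04]
orange z pct [0.06173231 0.0656292  0.09679935]
((533.8125, -28.185775756835938), (113.64262390136719, 154.0286407470703), 77.65090942382812)
```

View pics/w1.png

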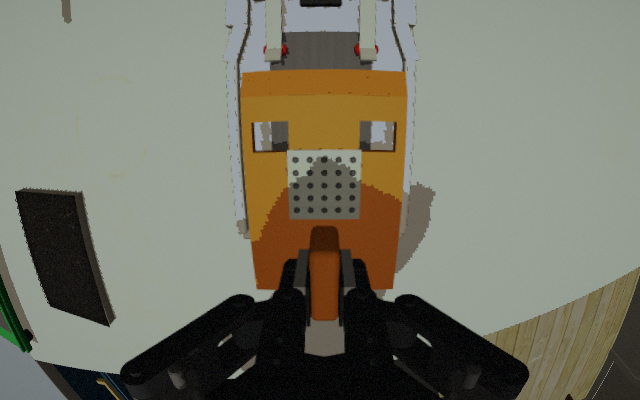

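Held level, the leading edge is at row 70 and the red noses at (272,49) and (367,49). I'll measure the lateral offset and yaw.

```bash
python3 - <<'E'
from h import *
c=dict(np.load("w1.npz"));W=wcloud(c);o=orange(c);z=W[...,2]
for yaw in (-12.24,):
    t=np.radians(yaw);u=np.array([np.cos(t),np.sin(t)]);n=np.array([-u[1],u[0]])
    L=(W[...,:2]-[.5583,-.0342])@np.array([u,n]).T
    m=o&(z>.06)&(z<.07)&(L[...,0]>-.125)
    P=L[m];print("insert",cv2.minAreaRect((P*1000).astype(np.float32)),P.min(0),P.max(0))
    for a in np.arange(-.11,.01,.02):
        k=m&(abs(L[...,0]-a)<.008);print(" ins",round(a,3),np.round([L[k][:,1].max(),L[k][:,1].min()],4) if k.any() else None)
    s=(z>.033)&(z<.040)&~o&(abs(L[...,1])<.057)
    for a in np.arange(-.03,.1,.016):
        k=s&(abs(L[...,0]-a)<.008);b=L[k][:,1]
        if (b>.038).any() and (b<-.038).any(): print(" rail",round(a,3),b[b>.038].min().round(4),b[b<-.038].max().round(4), b.max().round(4),b.min().round(4))
    h=cv2.cvtColor(c["color"],cv2.COLOR_RGB2HSV)
    red=((h[...,0]<5)|(h[...,0]>172))&(h[...,1]>150)&(h[...,2]>80)&(abs(L[...,0]-.02)<.03)&(z<.05)
    for sg in(1,-1):
        q=L[red&(sg*L[...,1]>0)];print("nose",len(q),q.mean(0),q.min(0),q.max(0))
E
```

```text
insert ((-56.52710723876953, -1.5799522399902344), (120.08911895751953, 80.25067138671875), 0.2288697212934494) [-0.11641666 -0.04180735] [0.00357415 0.03873456]
 ins -0.11 [ 0.0381 -0.0416]
 ins -0.09 [ 0.0384 -0.0418]
 ins -0.07 [ 0.0384 -0.0417]
 ins -0.05 [ 0.0203 -0.0412]
 ins -0.03 [ 0.0382 -0.0366]
 ins -0.01 [ 0.0387 -0.0412]
 rail -0.03 0.0481 -0.0491 0.0557 -0.0548
 rail -0.014 0.048 -0.0491 0.0556 -0.0549
 rail 0.002 0.048 -0.0469 0.0555 -0.0547
 rail 0.018 0.044 -0.0433 0.0567 -0.0562
 rail 0.034 0.0416 -0.0406 0.056 -0.055
 rail 0.05 0.0417 -0.0407 0.0564 -0.055
nose 45 [0.0183858 0.0227734] [0.01550218 0.01988316] [0.02155005 0.03236166]
nose 48 [ 0.01820927 -0.02273594] [ 0.01494801 -0.03168103] [ 0.02154669 -0.01889945]
```

>>> {"api": "step_arm", "payload": {"jaw": [-1,-1,-1,-1,-1,-1,-1,-1], "translation": [[0.0004,0.002,0],[0,0,-0.008],[0,0,-0.008],[0,0,-0.006],[0,0,-0.003],[0,0,-0.0015],[0,0,0],[0,0,0]], "turn": [0,0,0,0,0,0,0,0]}}

```text
t: 5.8
tool_pos: [0.4654, -0.0121, 0.1164]
tcp_rot: [0.994, -0.106, -0.0, 0.0]
wrist_force: [0.1, 0.3, -1.5]
opening: 0.0131
finger_force: 58.8
```

>>> {"api": "step_arm", "payload": {"jaw": [-1,-1,-1,-1,-1,-1,-1,-1], "translation": [[0,0,-0.0005],[0,0,-0.0005],[0,0,-0.0005],[0,0,-0.0005],[0,0,-0.0005],[0,0,-0.0005],[0,0,-0.0005],[0,0,0]], "turn": [0,0,0,0,0,0,0,0]}}

```text
t: 6.6
tool_pos: [0.4654, -0.012, 0.1128]
tcp_rot: [0.994, -0.106, -0.0, 0.0]
wrist_force: [0.1, -0.6, -1.1]
opening: 0.0129
finger_force: 58.8
```

>>> {"api": "step_arm", "payload": {"jaw": [-1,-1,-1,-1], "translation": [[0,0,-0.0005],[0,0,-0.0005],[0,0,-0.0003],[0,0,0]], "turn": [0,0,0,0]}}

```text
t: 7.0
tool_pos: [0.4654, -0.012, 0.1116]
tcp_rot: [0.994, -0.106, 0.0, -0.0]
wrist_force: [-1.0, 0.8, -0.4]
opening: 0.013
finger_force: 59.1
```

```bash
python3 - <<'E'
from h import *
from station import bot
c=grab(bot,"w2");s=bot.observe();print(s["tool_pos"],s["wrist_force"],s["wrist_torque"])
W=wcloud(c);o=orange(c);z=W[...,2]
t=np.radians(-12.24);u=np.array([np.cos(t),np.sin(t)]);n=np.array([-u[1],u[0]])
L=(W[...,:2]-[.5583,-.0342])@np.array([u,n]).T
m=o&(z>.026)&(z<.038)&(L[...,0]>-.125)&(abs(L[...,1])<.047)
P=L[m];print("insert",cv2.minAreaRect((P*1000).astype(np.float32)),P.min(0),P.max(0))
for a in (-.08,-.03,-.0):
    k=m&(abs(L[...,0]-a)<.01);print("z",a,np.median(z[k]))
s=(z>.033)&(z<.040)&~o&(abs(L[...,1])<.057)
for a in np.arange(-.03,.1,.016):
        k=s&(abs(L[...,0]-a)<.008);b=L[k][:,1]
        if (b>.038).any() and (b<-.038).any(): print(" rail",round(a,3),b[b>.038].min().round(4),b[b<-.038].max().round(4), b.max().round(4),b.min().round(4))
E
```

```text
[ 0.46535905 -0.0119789   0.11160064] [-0.74214337 -0.32460439  0.45123186] [0.03389533 0.02175563 0.00871947]
insert ((-47.74970245361328, 0.3300056457519531), (82.80142974853516, 138.36572265625), 89.51962280273438) [-0.11717308 -0.04075218] [0.02126196 0.04213453]
z -0.08 0.034142131228410505
z -0.03 0.033982191390535904
z -0.0 0.03186066403777764
 rail -0.03 0.038 -0.038 0.0555 -0.0547
 rail -0.014 0.0381 -0.0381 0.0556 -0.0547
 rail 0.002 0.0405 -0.0469 0.0555 -0.0548
 rail 0.018 0.0442 -0.0432 0.057 -0.056
 rail 0.034 0.0417 -0.0408 0.056 -0.0548
```

>>> {"api": "step_arm", "payload": {"jaw": [-1,-1,-1,-1,-1], "translation": [[0.00195,-0.00042,0],[0.00195,-0.00042,0],[0.00195,-0.00042,0],[0.00195,-0.00042,0],[0,0,0]], "turn": [0,0,0,0,0]}}

```text
t: 7.55
tool_pos: [0.4735, -0.0137, 0.1116]
tcp_rot: [0.994, -0.106, 0.0, 0.0]
wrist_force: [-1.0, -0.4, 2.8]
opening: 0.0129
finger_force: 59.3
```

>>> {"api": "step_arm", "payload": {"jaw": [-1,-1,-1,-1,-1,-1], "translation": [[0.00098,-0.00021,0],[0.00098,-0.00021,0],[0.00098,-0.00021,0],[0.00098,-0.00021,0],[0.00098,-0.00021,0],[0.00098,-0.00021,0]], "turn": [0,0,0,0,0,0]}}

```text
t: 8.15
tool_pos: [0.4784, -0.0148, 0.1116]
tcp_rot: [0.994, -0.106, -0.001, -0.0]
wrist_force: [-7.1, 1.1, 9.7]
opening: 0.0129
finger_force: 60.3
```

>>> {"api": "step_arm", "payload": {"jaw": [-1,-1,-1,-1], "translation": [[0,0,0.0003],[0.00049,-0.000105,0],[0.00049,-0.000105,0],[0.00049,-0.000105,0]], "turn": [0,0,0,0]}}

```text
t: 8.55
tool_pos: [0.4791, -0.0149, 0.1116]
tcp_rot: [0.994, -0.106, -0.002, -0.0]
wrist_force: [-6.6, 2.3, 4.4]
opening: 0.013
finger_force: 59.6
```

>>> {"api": "step_arm", "payload": {"jaw": [-1,-1,-1,-1], "translation": [[0.00049,-0.000105,0],[0.00049,-0.000105,0],[0.00049,-0.000105,0],[0.00049,-0.000105,0]], "turn": [0,0,0,0]}}

```text
t: 8.95
tool_pos: [0.4811, -0.0154, 0.1117]
tcp_rot: [0.994, -0.106, -0.001, -0.0]
wrist_force: [-7.6, 2.5, 3.8]
opening: 0.0127
finger_force: 59.6
```

>>> {"api": "step_arm", "payload": {"jaw": [-1,-1,-1,-1], "translation": [[0.00049,-0.000105,0],[0.00049,-0.000105,0],[0.00049,-0.000105,0],[0.00049,-0.000105,0]], "turn": [0,0,0,0]}}

```text
t: 9.35
tool_pos: [0.483, -0.0158, 0.1117]
tcp_rot: [0.994, -0.106, -0.002, -0.0]
wrist_force: [-7.2, 1.1, 4.6]
opening: 0.0131
finger_force: 59.6
```

>>> {"api": "step_arm", "payload": {"jaw": [-1,-1,-1,-1,-1,-1], "translation": [[0.00049,-0.000105,0],[0.00049,-0.000105,0],[0.00049,-0.000105,0],[0.00049,-0.000105,0],[0.00049,-0.000105,0],[0.00049,-0.000105,0]], "turn": [0,0,0,0,0,0]}}

```text
t: 9.95
tool_pos: [0.4857, -0.0164, 0.1116]
tcp_rot: [0.994, -0.106, -0.002, -0.0]
wrist_force: [-7.8, 1.8, 4.7]
opening: 0.0131
finger_force: 59.7
```

>>> {"api": "step_arm", "payload": {"jaw": [-1,-1,-1,-1,-1,-1], "translation": [[0.00049,-0.000105,0],[0.00049,-0.000105,0],[0.00049,-0.000105,0],[0.00049,-0.000105,0],[0.00049,-0.000105,0],[0.00049,-0.000105,0]], "turn": [0,0,0,0,0,0]}}

```text
t: 10.55
tool_pos: [0.4885, -0.0169, 0.1116]
tcp_rot: [0.994, -0.106, -0.002, -0.0]
wrist_force: [-8.9, 1.9, 5.0]
opening: 0.0132
finger_force: 59.8
```

>>> {"api": "step_arm", "payload": {"jaw": [-1,-1,-1,-1,-1,-1], "translation": [[0.00049,-0.000105,0],[0.00049,-0.000105,0],[0.00049,-0.000105,0],[0.00049,-0.000105,0],[0.00049,-0.000105,0],[0.00049,-0.000105,0]], "turn": [0,0,0,0,0,0]}}

```text
t: 11.15
tool_pos: [0.4922, -0.0177, 0.1117]
tcp_rot: [0.994, -0.106, -0.001, -0.0]
wrist_force: [-4.8, 0.4, 2.9]
opening: 0.0133
finger_force: 59.3
```

>>> {"api": "step_arm", "payload": {"jaw": [-1,-1,-1,-1,-1,-1], "translation": [[0.00049,-0.000105,0],[0.00049,-0.000105,0],[0.00049,-0.000105,0],[0.00049,-0.000105,0],[0.00049,-0.000105,0],[0.00049,-0.000105,0]], "turn": [0,0,0,0,0,0]}}

```text
t: 11.75
tool_pos: [0.4964, -0.0186, 0.1118]
tcp_rot: [0.994, -0.106, 0.0, 0.0]
wrist_force: [-3.4, 0.5, -1.6]
opening: 0.013
finger_force: 58.8
```

>>> {"api": "step_arm", "payload": {"jaw": [-1,-1,-1,-1,-1,-1,-1,-1,-1,-1], "translation": [[0.00049,-0.000105,0],[0.00049,-0.000105,0],[0.00049,-0.000105,0],[0.00049,-0.000105,0],[0.00049,-0.000105,0],[0.00049,-0.000105,0],[0.00049,-0.000105,0],[0.00049,-0.000105,0],[0.00049,-0.000105,0],[0.00049,-0.000105,0]], "turn": [0,0,0,0,0,0,0,0,0,0]}}

```text
t: 12.75
tool_pos: [0.5012, -0.0197, 0.1119]
tcp_rot: [0.994, -0.106, -0.0, -0.0]
wrist_force: [-2.4, 0.2, -1.4]
opening: 0.0129
finger_force: 58.8
```

>>> {"api": "step_arm", "payload": {"jaw": [-1,-1,-1,-1], "translation": [[0.00049,-0.000105,0],[0.00049,-0.000105,0],[0.00049,-0.000105,0],[0.00049,-0.000105,0]], "turn": [0,0,0,0]}}

```text
t: 13.15
tool_pos: [0.5031, -0.0201, 0.1119]
tcp_rot: [0.994, -0.106, -0.0, -0.0]
wrist_force: [-2.9, 1.4, -2.0]
opening: 0.0129
finger_force: 58.8
```

>>> {"api": "step_arm", "payload": {"jaw": [-1,-1,-1,-1], "translation": [[0.00049,-0.000105,0],[0.00049,-0.000105,0],[0.00049,-0.000105,0],[0.00049,-0.000105,0]], "turn": [0,0,0,0]}}

```text
t: 13.55
tool_pos: [0.5057, -0.0206, 0.1119]
tcp_rot: [0.994, -0.106, 0.001, 0.0]
wrist_force: [0.4, -0.1, -4.8]
opening: 0.0127
finger_force: 58.5
```

>>> {"api": "step_arm", "payload": {"jaw": [-1,-1,-1,-1], "translation": [[0,0,-0.0002],[0.00049,-0.000105,0],[0.00049,-0.000105,0],[0,0,0]], "turn": [0,0,0,0]}}

```text
t: 13.95
tool_pos: [0.5063, -0.0208, 0.1118]
tcp_rot: [0.994, -0.106, 0.0, 0.0]
wrist_force: [-0.3, -0.1, -2.5]
opening: 0.0131
finger_force: 58.7
```

```bash
python3 - <<'E'
from h import *
from station import bot
c=grab(bot,"w3");s=bot.observe();print(s["tool_pos"],s["wrist_force"],s["wrist_torque"])
W=wcloud(c);o=orange(c);z=W[...,2]
t=np.radians(-12.24);u=np.array([np.cos(t),np.sin(t)]);n=np.array([-u[1],u[0]])
L=(W[...,:2]-[.5583,-.0342])@np.array([u,n]).T
for a in (-.06,-.04,-.02,0,.02,.03):
    k=o&(abs(L[...,0]-a)<.006)&(abs(L[...,1])<.05);print("z",a,np.median(z[k]))
for sg in(1,-1):
  for a in np.arange(.014,.066,.008):
    k=(abs(L[...,0]-a)<.003)&(abs(L[...,1]-sg*.026)<.003);print("clip",sg,round(a,3),np.median(z[k]).round(4))
cv2.imwrite("pics/w3.png",cv2.resize(c["color"][0:230,210:430,::-1],None,fx=2.6,fy=2.6,interpolation=cv2.INTER_CUBIC))
E
```

```text
[ 0.50628067 -0.02078358  0.11175529] [ 0.88100416  0.51254072 -2.07992122] [-0.01989648  0.01978251 -0.02874072]
z -0.06 0.03459896233427048
z -0.04 0.034410131103996905
z -0.02 0.03422601927891372
z 0 0.03364668833021438
z 0.02 0.0386813349289204
z 0.03 0.03360772810747177
clip 1 0.014 0.0454
clip 1 0.022 0.0411
clip 1 0.03 0.0414
clip 1 0.038 0.0418
clip 1 0.046 0.0419
clip 1 0.054 0.0425
clip 1 0.062 0.0427
clip -1 0.014 0.0454
clip -1 0.022 0.0408
clip -1 0.03 0.0412
clip -1 0.038 0.0417
clip -1 0.046 0.0419
clip -1 0.054 0.0424
clip -1 0.062 0.0427
```

View pics/w3.png

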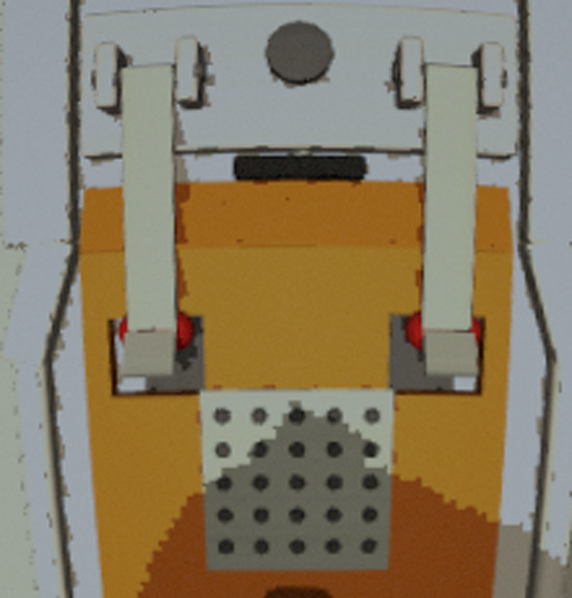

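The noses are at the front ends of the slots, at (155,328) and (445,328), and the edge is just short of the buffer at row 167. I'll push on gently.

>>> {"api": "step_arm", "payload": {"jaw": [-1,-1,-1,-1], "translation": [[0.00049,-0.000105,0],[0.00049,-0.000105,0],[0.00049,-0.000105,0],[0.00049,-0.000105,0]], "turn": [0,0,0,0]}}

```text
t: 14.4
tool_pos: [0.5074, -0.021, 0.1117]
tcp_rot: [0.994, -0.106, -0.001, -0.0]
wrist_force: [-3.0, 0.6, 0.6]
opening: 0.0128
finger_force: 59.1
```

>>> {"api": "step_arm", "payload": {"jaw": [-1,-1,-1], "translation": [[0.00049,-0.000105,0],[0.00049,-0.000105,0],[0,0,0]], "turn": [0,0,0]}}

```text
t: 14.7
tool_pos: [0.5083, -0.0212, 0.1116]
tcp_rot: [0.994, -0.106, -0.001, -0.0]
wrist_force: [-5.8, 0.4, 2.9]
opening: 0.0131
finger_force: 59.4
```

```bash
cat > chk.py <<'E'
from h import *
from station import bot
import sys
grab(bot,sys.argv[1]);s=bot.observe();print(s["tool_pos"],s["wrist_force"])
t=np.radians(-12.24);u=np.array([np.cos(t),np.sin(t)]);n=np.array([-u[1],u[0]])
for f in ("w1","w3",sys.argv[1]):
    c=dict(np.load(f+".npz"));W=wcloud(c);z=W[...,2];L=(W[...,:2]-[.5583,-.0342])@np.array([u,n]).T
    for sg in(1,-1):
        print(f,sg,[np.nanmedian(z[(abs(L[...,0]-a)<.003)&(abs(L[...,1]-sg*.026)<.003)]).round(4) for a in np.arange(.014,.066,.008)])
    o=orange(c);k=o&(z<.037)&(abs(L[...,1])<.015)&(L[...,0]>-.02);print("edge x",L[k][:,0].max() if k.any() else None)
E
python3 chk.py w4
```

```text
[ 0.508302   -0.02121401  0.11164441] [-4.97610187  1.07220383  2.69835268]
w1 1 [np.float64(0.0413), np.float64(0.0377), np.float64(0.0387), np.float64(0.0395), np.float64(0.0405), np.float64(nan), np.float64(nan)]
w1 -1 [np.float64(0.0413), np.float64(0.0377), np.float64(0.0387), np.float64(0.0396), np.float64(0.0404), np.float64(nan), np.float64(nan)]
edge x None
w3 1 [np.float64(0.0454), np.float64(0.0411), np.float64(0.0414), np.float64(0.0418), np.float64(0.0419), np.float64(0.0425), np.float64(0.0427)]
w3 -1 [np.float64(0.0454), np.float64(0.0408), np.float64(0.0412), np.float64(0.0417), np.float64(0.0419), np.float64(0.0424), np.float64(0.0427)]
edge x 0.045471724928885265
w4 1 [np.float64(0.0414), np.float64(0.0378), np.float64(0.0387), np.float64(0.0397), np.float64(0.0406), np.float64(0.0415), np.float64(0.0427)]
w4 -1 [np.float64(0.0415), np.float64(0.0376), np.float64(0.0387), np.float64(0.0396), np.float64(0.0406), np.float64(0.0416), np.float64(0.0424)]
edge x 0.047209127773120974
  return np.nanmean(a, axis, out=out, keepdims=keepdims)
```

Both clips are back at their rest height, so they have snapped into the slots, with about 5 N on the buffer. I'll ease off, release and rise.

>>> {"api": "step_arm", "payload": {"jaw": [-1,-1,-1,-1], "translation": [[-0.00049,0.000105,0.0001],[-0.00049,0.000105,0.0001],[-0.00049,0.000105,0],[0,0,0]], "turn": [0,0,0,0], "grip_force": 20}}

```text
t: 15.15
tool_pos: [0.5081, -0.0211, 0.1119]
tcp_rot: [0.994, -0.106, 0.0, 0.0]
wrist_force: [-1.0, 1.0, -3.1]
opening: 0.0132
finger_force: 58.7
```

>>> {"api": "step_arm", "payload": {"jaw": [-0.5,-0.4,-0.3,-0.2,-0.2,-0.2], "translation": [[0,0,0],[0,0,0],[0,0,0],[0,0,0],[0,0,0],[0,0,0]], "turn": [0,0,0,0,0,0]}}

```text
t: 15.75
tool_pos: [0.5076, -0.021, 0.1119]
tcp_rot: [0.994, -0.106, 0.0, 0.0]
wrist_force: [-0.5, 1.0, -0.4]
opening: 0.034
finger_force: 0.0
```

>>> {"api": "step_arm", "payload": {"jaw": [-0.2,-0.2,-0.2,-0.2,-0.2,-0.2,-0.2,-0.2,-0.2], "translation": [[0,0,0.005],[0,0,0.01],[0,0,0.02],[0,0,0.02],[0,0,0.02],[0,0,0.02],[0,0,0.02],[0,0,0],[0,0,0]], "turn": [0,0,0,0,0,0,0,0,0]}}

```text
t: 16.65
tool_pos: [0.5075, -0.0207, 0.2275]
tcp_rot: [0.994, -0.106, 0.001, -0.0]
wrist_force: [0.4, 0.7, -1.2]
opening: 0.0341
finger_force: 0.0
```

```bash
python3 -W ignore chk.py w5; python3 - <<'E'
from h import *
c=dict(np.load("w5.npz"));W=wcloud(c);o=orange(c);z=W[...,2]
t=np.radians(-12.24);u=np.array([np.cos(t),np.sin(t)]);n=np.array([-u[1],u[0]])
L=(W[...,:2]-[.5583,-.0342])@np.array([u,n]).T
for a in (-.06,-.045,-.03,-.015,0,.015):print(a,[np.median(z[o&(abs(L[...,0]-a)<.006)&(abs(L[...,1]-b)<.006)]).round(4) for b in(-.033,.033)])
cv2.imwrite("pics/w5.png",cv2.resize(c["color"][20:320,170:470,::-1],None,fx=2,fy=2))
E
```

```text
[ 0.50726858 -0.02070782  0.22689441] [ 0.66926464 -0.14675912  1.21671815]
w1 1 [np.float64(0.0413), np.float64(0.0377), np.float64(0.0387), np.float64(0.0395), np.float64(0.0405), np.float64(nan), np.float64(nan)]
w1 -1 [np.float64(0.0413), np.float64(0.0377), np.float64(0.0387), np.float64(0.0396), np.float64(0.0404), np.float64(nan), np.float64(nan)]
edge x None
w3 1 [np.float64(0.0454), np.float64(0.0411), np.float64(0.0414), np.float64(0.0418), np.float64(0.0419), np.float64(0.0425), np.float64(0.0427)]
w3 -1 [np.float64(0.0454), np.float64(0.0408), np.float64(0.0412), np.float64(0.0417), np.float64(0.0419), np.float64(0.0424), np.float64(0.0427)]
edge x 0.045471724928885265
w5 1 [np.float64(0.0413), np.float64(0.0378), np.float64(0.0388), np.float64(0.0397), np.float64(0.0409), np.float64(0.0416), np.float64(0.0427)]
w5 -1 [np.float64(0.0417), np.float64(0.0376), np.float64(0.0387), np.float64(0.0399), np.float64(0.0407), np.float64(0.0414), np.float64(0.0425)]
edge x 0.0470145613766021
-0.06 [np.float64(0.0341), np.float64(0.0341)]
-0.045 [np.float64(0.0341), np.float64(0.0342)]
-0.03 [np.float64(0.0342), np.float64(0.0334)]
-0.015 [np.float64(0.0343), np.float64(nan)]
0 [np.float64(nan), np.float64(nan)]
0.015 [np.float64(0.0365), np.float64(0.0344)]
  return _methods._mean(a, axis=axis, dtype=dtype,
  ret = ret.dtype.type(ret / rcount)
```

View pics/w5.png

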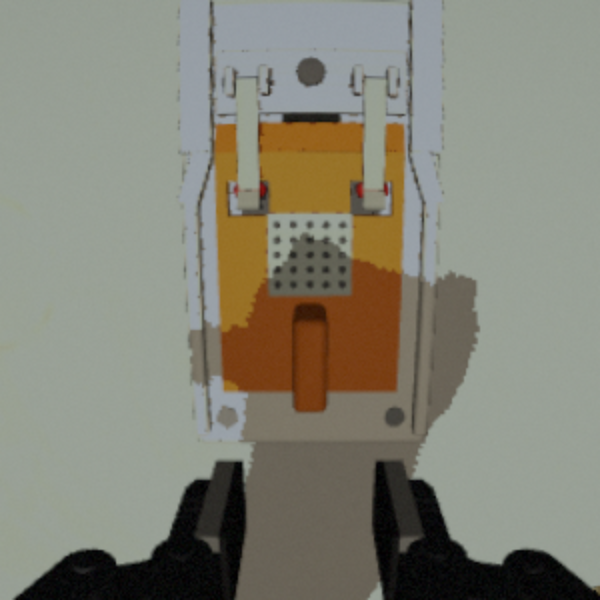

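The insert lies flat with its edge against the buffer. Both noses are down in the slots at (250,190) and (373,190), and the gripper is clear. I'll hand it in.

```bash
python3 -c "
from station import bot
print(bot.finish_job())"
```

```text
the job is handed in; nothing more can be done
None
```

The orange insert is locked flat in the white slicer with both clips snapped into its slots, the gripper is clear, and the job is handed in at about 17 s of the 64 s allowed; the judged result was not reported.

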